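# Hook the drying shelf into its slotted upright, snap it home and set the rice mold on it

## Robot

A 6-joint arm with a two-finger parallel gripper is mounted at the origin on the work surface. World frame = base frame: x ahead of the robot, y to its left, z up, the work surface at z = 0. Lengths are in mm, angles in rad, forces in N, time in s.
With the tool pointing down it reaches from about 350 to 975 mm from the base axis. Payload 7.1 kg.
Tool frame: the origin (TCP) lies at the very end of the fingers, on their centre line; the grasp point (between the pads) lies tcp_to_grasp behind it (tcp_to_grasp is the distance from the TCP to the grasp point, in mm); z points along the fingers, x is the direction in which the jaws open and shut, and the axes are right-handed (so a half turn about z gives the same grasp; the last joint's range is limited). The gripper opens to 88 mm and grips with 3 to 60 N. Pads are 20 mm wide; open, the fingers measure 115 mm over their backs; the gripper's body (75 mm by 178 mm) begins 61 mm behind the grasp point.
Start: joints at [1.298, 0.423, 1.63, -0, 1.089, -0.019], TCP at [156.896, 604.97, 222.675] pointing down, gripper open.
Joint ranges: [-3, 3], [-0.9, 2.11], [0.09, 2.58], [-1.31, 4.45], [0.11, 2.69], [-2.54, 2.54]. Speed limits (rad/s): [2.39, 2.39, 3.01, 3.14, 3.14, 3.14].

## Interface

Orientations are given as a rotation vector (axis times angle).
In Python, from workcell import get_obs, get_image, close_job, recognise, mark_of, tcp_to_grasp gives the robot as it stands. The module is installed in compiled form; this text tells all that it offers.
- The arm moves only by the tool move_arm, never from a script. Its argument "motion" is a list of rows, each a list of 7 numbers: the shift along the world's x, y, z in mm, then the turn, a rotation vector about the world's x, y, z in rad, then the finger opening in mm, from 0 to 87.8. A call has 1 to 5 rows; each row is the pose to reach, as a shift and turn from the pose commanded when the call began; what a row does not reach only later rows make up. A row lasts 1/12 s, in which the tool goes at most 41.7 mm and 7.16 degrees, less where a joint would pass 70% of its speed; a pose out of reach is approached as far as the arm can. A call with a gripper value outside its range is refused whole. The fingers move at their own pace and stop on an object; the grip force is fixed at half the most. Time passes only in rows, so rows that repeat a pose let the fingers close. It gives the time, the measured TCP pose, the force and the opening at its end, in the units of the state.
- get_obs(): the state, without advancing time (a new reading comes with each control period).
- get_image(name): name is "scene" or "top" or "wrist"; returns a dict with "color" (400x640x3 uint8, red, green, blue), "mtx" (3x3 intrinsics, pixels), "camera_from_world" (4x4, takes a point from world to camera coordinates). Camera axes: x right, y up, looking along -z (the intrinsics and any distortion apply to the point x, -y, -z); pixel columns grow to the right and rows downward; lengths in mm; the calibration is good to about 2 mm. A picture is of the moment at which its call begins. There is no depth.
- close_job(): hands the job in, once; it reports no verdict.
Trained networks look in a picture, given as the dict that the camera call returned (one of the last four; its "shot" number tells which), for a name from the list of things; names that differ only in an ending like _2 or _b are one class to them, and where a whole thing is asked for, a point or a joint stands for the part that bears it (a point fixed in the world has none). Each returns a list of dicts, best first, with "p" (0 to 1); they miss things now and then, are a little off and sometimes report something else, mostly with a low value. They report only what shows in the picture. A call takes as long as a camera call. They do not tell look-alikes from the thing itself.
- recognise(picture, label): "bbox" ([centre column, centre row, width, height] in pixels, round what is visible of it).
- mark_of(picture, label): "location" ([row, column] in pixels: a listed point, or the origin of a listed thing).
The state is a dict: "t": time; "qpos": joint angles; "qvel": joint speeds; "joint_torque": joint torques, N m; "ee_pos": TCP position; "orientation": TCP orientation; "ft_force": force on the tool from outside, world axes, zero at the start; "moment": the same for the moment, N m; "width": finger opening in mm.
Only numpy, scipy, OpenCV 4.12 (cv2) and the standard library are available. Lean on these libraries where they do the work, as an engineer would, in place of code of your own. Each camera call takes 0.05 s, during which the arm holds its last target. There are 200 camera calls.

## Task

Put up the little drying shelf: hook its two claws into the upper pair of slots of the steel upright and let go, so that it hangs loosely on the spring bar, then press it down until it snaps fully home behind the bar. After that set the onigiri mold upright on the shelf, on either side of the rib, and let go. Leave the bento box, the sauce cruet and the chopsticks where they are.

Things in the scene. Friction and masses are not known exactly. Their poses are not given: they have to be found in the camera images.
- stand: Fixed steel upright: vertical plate 150 mm wide, 5 mm thick, top 246 mm up, on a dark foot plate 12 mm thick (20 mm ahead of to 90 mm behind the front face). Origin: on the worktop, mid-width, in the plane of the plate's front face (robot side). x from front to back, y left, z up. Slippery (friction 0.1). Behind it side flanges at y = +-72 mm.
- stand_slots (a point): Middle between the upper two slots, on the front face at the slots' lower edges (196 mm up); axes as the stand. Upper slots: centres at y = +-50 mm, 18 mm wide, 40 mm tall (z 196 to 236 mm). The equal lower pair (90 to 130 mm up) has no spring bar and is not used.
- latch_bar (a joint): White nylon spring bar, 8 mm thick, across behind the plate (axis 16.5 mm behind the front face, 185 mm up). Slides straight back; m, 0 at rest, max 0.008; 5.5 N at rest plus 0.5 N/mm. The claws' barbs first rest on it, the shelf about 13 mm above home; 8 to 18 N of push down on the rib makes it give, then snap back over them to 0. Weight alone does not.
- shelf: Loose hook-on shelf, about 0.35 kg, lying right way up, 130 mm deep (x), 180 mm wide (y), 100 mm high. Origin: centre of the underside; x to its back (claw side), z up. Wood floor 8 mm thick, rim to z = 18 mm at front (inner face x = -59) and sides (y = +-86). Steel back panel x 57 to 65 mm. Fully home its underside is 110 mm up and its origin 65 mm ahead of the plate's front face.
- shelf_claws (a point): Middle between the two claws, on the panel's rear face at the necks' underside (shelf x = 65, z = 86 mm). Claws at y = +-50 mm, 10 mm wide: neck z 86 to 96, 7.5 mm long, then a tongue down to z = 64 with a barb, ending at x = 82.5. They enter the upper slots square with this point 26 mm above stand_slots, till the panel meets the plate. Home: it meets stand_slots within 3 mm.
- shelf_rib (a point): Point on the top of the shelf's rib (shelf x = 10, y = 0, z = 50 mm), over the centre of mass. The rib is 8 mm thick, runs fore and aft from x = -57 to 57 mm and stands 42 mm above the floor: grip it here from above, and press it down here. Fully home it is 160 mm up.
- mold: Loose green onigiri mold, closed: a rounded triangular block 42 mm high (corner radius 14 mm, corners reaching 38 mm from the centre, one corner at +x), with a bar grip on top, 46 mm long along x, 12 mm thick (y), 30 mm high, top at z = 72 mm. 0.11 kg. Origin: centre of the underside; z up.
- bento: Bystander: two-tier black bento box with lid, 116 x 196 x 107 mm. Origin: centre of the underside.
- cruet: Bystander: glass sauce cruet with steel cap, 66 mm across, 119 mm high. Origin: centre of the underside.
- chopsticks: Bystander: pair of bamboo chopsticks held by a paper band, 230 mm long (x), 23 mm wide, 10 mm high, lying flat. Origin: middle of the underside.
Mind the look-alikes: they are no part of the job. Leave any green, purple or red look-alike of the stand alone.

How it is judged:
By the outcome, as a careful person would: the job done as asked, in the order asked, and still so for the second after the job is handed in, with the robot touching nothing.
It also fails if it takes over 62 s, if anything falls off the work surface, if the arm or the gripper's body presses on something with over 40 N, if the wrist force passes 120 N, or if a joint passes its speed limit or range.

## Working session

There is one attempt and no reset: what is moved stays moved. The work goes in short steps, Python scripts to look and compute and a tool call to move; the robot and the scene stay as the last step left them, time stands still between calls to the robot, and variables do not carry over. Pictures are saved under pics/ and viewed, about 8 in all and at most 12, crops included, and the job is handed in when it is done.

Besides the shell and the picture viewer there is one more tool, called as name(argument=value, ...) on one line, values as JSON. move_arm: Moves the arm, as the interface text tells. Its arguments: {"type":"object","properties":{"motion":{"type":"array"}},"required":["motion"]}

```bash
mkdir -p pics
cat > h.py <<'E'
import numpy as np, cv2
from workcell import *
def save(im,n): cv2.imwrite(f'pics/{n}.png',cv2.cvtColor(im['color'],cv2.COLOR_RGB2BGR))
def P(im):
    D=np.diag([1,-1,-1]); return im['mtx']@D@im['camera_from_world'][:3]
def proj(im,X):
    q=P(im)@np.r_[X,1]; return q[:2]/q[2]  # col,row
def tri(obs): # list of (im,[row,col])
    A=[]
    for im,l in obs:
        p=P(im); A+= [l[1]*p[2]-p[0], l[0]*p[2]-p[1]]
    v=np.linalg.svd(np.array([a/np.linalg.norm(a[:3]) for a in A]))[2][-1]; X=v[:3]/v[3]
    return X,[float(np.linalg.norm(proj(im,X)-np.array(l)[::-1])) for im,l in obs]
def atz(im,l,z):
    p=P(im);A=np.array([l[1]*p[2]-p[0], l[0]*p[2]-p[1]]);return np.r_[np.linalg.solve(A[:,:2],-(A[:,2]*z+A[:,3])),z]
E
python3 - <<'E'
from h import *
np.set_printoptions(precision=1,suppress=True)
o=get_obs();print(o,tcp_to_grasp)
ims={n:get_image(n) for n in('scene','top','wrist')}
for n,im in ims.items():
    save(im,n+'0'); print(n,im.keys())
    for l in('stand','stand_slots','shelf','shelf_claws','shelf_rib','mold','bento','cruet','chopsticks','latch_bar'):
        print(n,l,[(np.array(d['location']).round(1).tolist(),round(d['p'],2)) for d in mark_of(im,l)[:4]])
a=np.vstack([ims['scene']['color'],ims['top']['color']])
cv2.imwrite('pics/both.png',cv2.resize(a[...,::-1],(480,600),interpolation=cv2.INTER_AREA))
E
```

```text
{'t': 0.0, 'qpos': array([ 1.3,  0.4,  1.6,  0. ,  1.1, -0. ]), 'qvel': array([ 0.,  0.,  0., -0., -0., -0.]), 'joint_torque': array([ -0. , -54.5, -27.4,   0.1,   0. ,  -0. ]), 'ee_pos': array([156.7, 604.4, 221.9]), 'orientation': array([ 2.5,  1.9, -0. ]), 'ft_force': array([-0.2, -0.6,  0. ]), 'moment': array([ 0., -0., -0.]), 'width': 87.64419783858065} 18.700000000000003
scene dict_keys(['color', 'mtx', 'camera_from_world', 'shot'])
scene stand [([142.0, 258.1], 0.91), ([256.0, 285.1], 0.7), ([326.9, 299.2], 0.7), ([250.2, 416.5], 0.66)]
scene stand_slots [([218.4, 434.2], 0.93), ([299.2, 303.8], 0.76), ([108.5, 250.0], 0.75), ([221.8, 277.7], 0.64)]
scene shelf [([182.2, 299.1], 0.7)]
scene shelf_claws [([170.6, 281.2], 0.84)]
scene shelf_rib [([173.9, 294.1], 0.59)]
scene mold [([340.6, 367.4], 0.9)]
scene bento [([206.5, 233.4], 0.61)]
scene cruet [([303.2, 379.4], 0.91), ([170.2, 279.7], 0.46)]
scene chopsticks [([225.5, 355.6], 0.61)]Traceback (most recent call last):
  File "<stdin>", line 8, in <module>
ValueError: it knows: bento, chopsticks, cruet, mold, shelf, shelf_claws, shelf_rib, stand, stand_slots
```

Run:
```python
from h import *
np.set_printoptions(precision=1,suppress=True)
ims={n:get_image(n) for n in('scene','top','wrist')}
for n,im in ims.items():
    save(im,n+'0')
    for l in('stand','stand_slots','shelf','shelf_claws','shelf_rib','mold','bento','cruet','chopsticks'):
        print(n,l,[(np.array(d['location']).round(1).tolist(),round(d['p'],2)) for d in mark_of(im,l)[:5]])
```

```text
scene stand [([326.8, 300.6], 0.98), ([141.8, 257.6], 0.93), ([252.9, 282.1], 0.88), ([250.0, 419.7], 0.87)]
scene stand_slots [([300.1, 302.5], 0.87), ([108.8, 247.6], 0.78), ([221.3, 281.3], 0.58), ([202.0, 234.1], 0.55), ([173.7, 278.5], 0.49)]
scene shelf [([219.5, 279.6], 0.61), ([181.4, 295.7], 0.59), ([254.2, 283.7], 0.37)]
scene shelf_claws [([171.4, 282.5], 0.62)]
scene shelf_rib [([173.7, 292.3], 0.75), ([183.6, 300.7], 0.51), ([341.1, 362.4], 0.37)]
scene mold [([340.7, 364.8], 0.84), ([182.8, 298.6], 0.26)]
scene bento [([201.5, 235.3], 0.67)]
scene cruet [([301.9, 380.0], 0.74)]
scene chopsticks [([225.9, 357.8], 0.77), ([339.3, 365.0], 0.24)]
top stand [([139.7, 232.4], 0.97), ([281.9, 235.6], 0.96), ([207.0, 453.8], 0.76), ([161.1, 306.3], 0.55)]
top stand_slots [([152.3, 302.0], 0.87), ([287.5, 225.8], 0.78), ([201.5, 472.7], 0.75), ([124.3, 219.9], 0.73)]
top shelf [([217.3, 374.4], 0.9)]
top shelf_claws [([197.4, 380.1], 0.93)]
top shelf_rib [([214.8, 378.0], 0.7)]
top mold [([182.4, 190.5], 0.78)]
top bento [([146.5, 384.6], 0.57)]
top cruet [([212.0, 207.0], 0.73)]
top chopsticks [([241.8, 294.8], 0.62)]
wrist stand []
wrist stand_slots []
wrist shelf []
wrist shelf_claws []
wrist shelf_rib []
wrist mold []
wrist bento []
wrist cruet []
wrist chopsticks []
```

View pics/scene0.png

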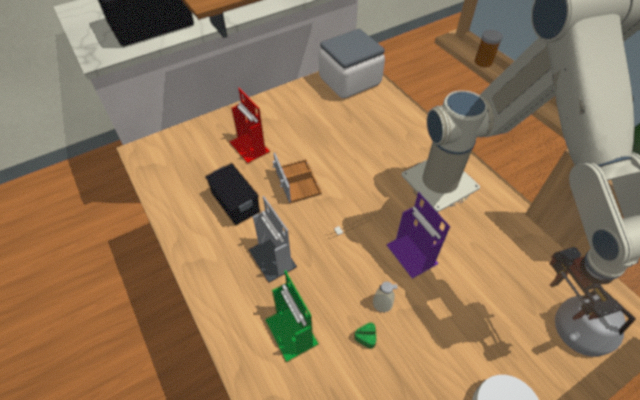

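View pics/top0.png

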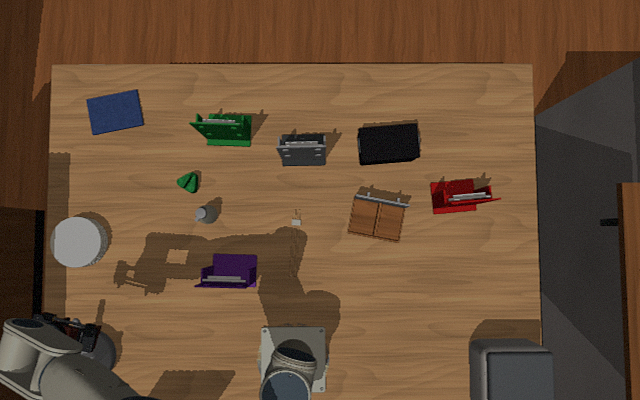

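The grey steel stand is at scene (275,250) and top (302,150). The look-alikes in top are green (222,128), purple (230,272) and red (462,196), so grey is the one described. The shelf is at top (377,217), claws facing away from the robot, and the mold is at top (190,182).

Run:
```python
from h import *
np.set_printoptions(precision=1,suppress=True)
S=get_image('scene');T=get_image('top')
near={'stand':((253,282),(161,306)),'stand_slots':((221,280),(152,302)),'shelf':((182,297),(217,374)),'shelf_claws':((171,282),(197,380)),'shelf_rib':((174,293),(215,378)),'mold':((340,366),(182,190)),'cruet':((302,380),(212,207)),'bento':((202,235),(146,385)),'chopsticks':((225,357),(241,295))}
zs=dict(stand=0,stand_slots=196,shelf=0,shelf_claws=86,shelf_rib=50,mold=0,cruet=0,bento=0,chopsticks=0)
for l,(a,b) in near.items():
    o=[]
    for im,c in((S,a),(T,b)):
        m=[d for d in mark_of(im,l) if np.hypot(*(np.array(d['location'])-c))<9]
        if m:o.append((im,m[0]['location']))
    print(l,[x[1] for x in o], tri(o) if len(o)>1 else '', [atz(im,x,zs[l]) for im,x in o])
print(proj(T,[0,0,0]),proj(T,[400,0,0]),proj(T,[400,100,0]))
crop=np.hstack([cv2.resize(T['color'][115:250,265:430],None,fx=2.6,fy=2.6,interpolation=2),cv2.resize(S['color'][155:290,205:330],None,fx=2.6,fy=2.6,interpolation=2)])
cv2.imwrite('pics/c1.png',crop[...,::-1]);print(crop.shape)
```

```text
stand [[252.7, 283.9], [160.4, 302.3]] (array([672.9, -31.7,  13.9]), [0.835811293217065, 0.8212143902430318]) [array([667.4, -37.6,   0. ]), array([677.5, -32.7,   0. ])]
stand_slots [[221.7, 277.2], [149.0, 302.3]] (array([679.5, -38.2, 197.4]), [1.0548596966646238, 1.0501609227388824]) [array([676.5, -37.1, 196. ]), array([682.5, -39.9, 196. ])]
shelf [[180.9, 298.1], [219.9, 374.9]] (array([ 468.9, -282.5,   12.5]), [0.15572935685876965, 0.17616528405576784]) [array([ 464.6, -292.3,    0. ]), array([ 468.8, -283.6,    0. ])]
shelf_claws [[172.4, 280.7], [195.5, 382.7]] (array([ 540.1, -296. ,   93.5]), [1.8863634944642325, 2.0696015441040396]) [array([ 532. , -297.5,   86. ]), array([ 546.4, -300.7,   86. ])]
shelf_rib [[175.8, 294.9], [214.3, 378.0]] (array([ 483.3, -287.1,   47.6]), [0.8928163555995029, 0.9975806443348467]) [array([ 481.5, -283.1,   50. ]), array([ 486. , -288.7,   50. ])]
mold [[342.1, 367.2], [181.5, 188.3]] (array([603.8, 365. ,  -3. ]), [0.6868121580389924, 0.6053742453190528]) [array([602.9, 366.9,   0. ]), array([605.1, 362.9,   0. ])]
cruet [[302.2, 379.4], [211.6, 208.7]] (array([500. , 287.4,  14.9]), [0.20870468133197526, 0.19242276836706168]) [array([495.2, 282.4,   0. ]), array([500.2, 291.2,   0. ])]
bento [[205.4, 234.4], [150.3, 388.6]] (array([ 719.5, -340.1,  -35.6]), [0.38527578987641375, 0.4092423538748582]) [array([ 727.1, -313.9,    0. ]), array([ 711.9, -334.4,    0. ])]
chopsticks [[227.6, 357.2], [240.0, 295.1]] (array([394.4,  -1.7, -12. ]), [2.3194494046750025, 2.3378344420362125]) [array([392.8,   9.3,   0. ]), array([400.8,  -7.3,   0. ])]
[293.1 358.4] [293.  240.2] [263.9 240.4]
(351, 754, 3)
```

View pics/c1.png

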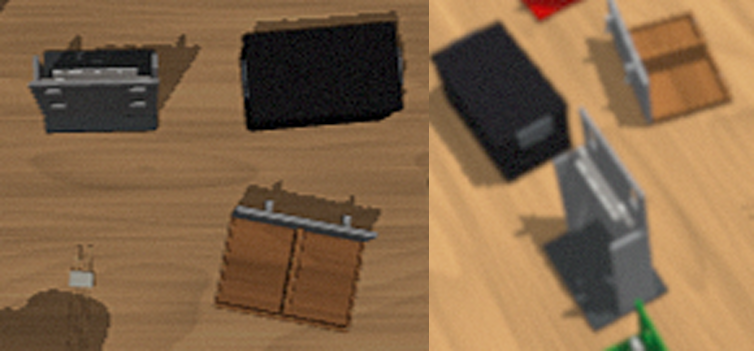

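The crop shows the grey steel stand at top (302,150) with its white spring bar behind it, facing the robot at a yaw near 0. The shelf lies flat with a yaw of about -0.19, claws away from the robot. I'm moving over the shelf.

move_arm(motion=[[18,-34,12,0,0,0,87],[36,-68,24,0,0,0,87],[54,-102,36,0,0,0.02,87],[72,-136,48,0,0,0.04,87],[90,-170,60,0,0,0.06,87]])

```text
t: 3.52
ee_pos: [247.3, 433.3, 283.1]
orientation: [2.424, 1.998, 0.0]
ft_force: [0.6, 0.6, -0.0]
width: 87.0
```

move_arm(motion=[[18,-34,12,0,0,0,87],[36,-68,24,0,0,0,87],[54,-102,36,0,0,0,87],[72,-136,48,0,0,0,87],[90,-170,60,0,0,0,87]])

```text
t: 3.93
ee_pos: [337.2, 263.3, 343.5]
orientation: [2.425, 1.997, 0.001]
ft_force: [1.3, -0.6, -0.9]
width: 86.8
```

move_arm(motion=[[18,-36,8,0,0,0,87],[36,-72,16,0,0,0,87],[54,-108,24,0,0,0,87],[72,-144,32,0,0,0,87],[90,-180,40,0,0,0,87]])

```text
t: 4.35
ee_pos: [427.2, 83.0, 383.5]
orientation: [2.426, 1.996, 0.002]
ft_force: [-0.3, 1.7, -1.2]
width: 86.8
```

move_arm(motion=[[9,-40,0,0,0,0,87],[18,-80,0,0,0,0,87],[27,-120,0,0,0,0,87],[36,-160,0,0,0,0,87],[45,-200,0,0,0,0,87]])

```text
t: 4.77
ee_pos: [471.8, -117.2, 383.0]
orientation: [2.426, 1.995, 0.001]
ft_force: [0.4, 0.6, 0.0]
width: 87.1
```

move_arm(motion=[[2,-36,-12,0,0,0,87],[4,-72,-24,0,0,0,87],[6,-108,-36,0,0,0,87],[8,-140,-48,0,0,0,87],[11,-170,-60,0,0,0,87]])

```text
t: 5.18
ee_pos: [482.5, -287.1, 322.1]
orientation: [2.427, 1.995, -0.0]
ft_force: [0.9, -0.2, -0.3]
width: 86.8
```

Run:
```python
from h import *
np.set_printoptions(precision=1,suppress=True)
W=get_image('wrist');save(W,'w1');
C=W['camera_from_world'];print('cam',-C[:3,:3].T@C[:3,3],get_obs()['ee_pos'])
for l,z in(('shelf',0),('shelf_claws',86),('shelf_rib',50)):
    for d in mark_of(W,l)[:3]: print(l,d['location'],round(d['p'],2),atz(W,d['location'],z))
```

```text
cam [ 418.1 -272.7  483.9] [ 482.3 -290.7  319.6]
shelf [163.1, 323.7] 0.86 [ 477.9 -284.4    0. ]
shelf [304.4, 331.2] 0.17 [ 714.5 -318.1    0. ]
shelf_claws [215.4, 320.9] 0.66 [ 532.9 -298.9   86. ]
shelf_rib [175.2, 325.7] 0.57 [ 488.5 -283.7   50. ]
```

View pics/w1.png

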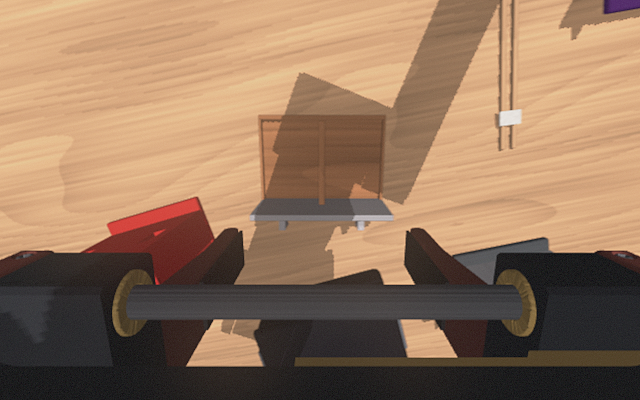

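The picture shows the shelf centred at about (322,165), its front rim corners at about (259,115) and (386,115), the rib along column 321, and the panel top at row ~220. I'll fit its pose from these corners and overlay it.

```bash
cat >> h.py <<'E'
from scipy.optimize import least_squares
def T2(p,X): # p x,y,yaw ; X local -> world
    c,s=np.cos(p[2]),np.sin(p[2]); X=np.atleast_2d(X); return np.c_[p[0]+c*X[:,0]-s*X[:,1],p[1]+s*X[:,0]+c*X[:,1],X[:,2]]
def fit(im,L,px,p0):
    f=lambda p:np.concatenate([proj(im,x)-q for x,q in zip(T2(p,L),px)])
    r=least_squares(f,p0); return r.x,r.fun.reshape(-1,2)
E
python3 - <<'E'
from h import *
np.set_printoptions(precision=2,suppress=True)
W=get_image('wrist')
L=np.array([[-65,90,18],[-65,-90,18],[65,90,100],[65,-90,100]],float)
px=np.array([[386,115],[259,115],[394,219],[250,219]],float)
p,r=fit(W,L,px,[470,-283,-.19]);print(p,r)
im=cv2.resize(W['color'][100:240,230:410],None,fx=4,fy=4,interpolation=cv2.INTER_CUBIC)[...,::-1].copy()
G=dict(front=[[-65,-90,18],[-65,90,18]],rib=[[-57,0,50],[57,0,50]],pan=[[65,-90,100],[65,90,100]],panf=[[57,-90,100],[57,90,100]],cl=[[72.5,50,96],[82.5,50,96]],cr=[[72.5,-50,96],[82.5,-50,96]],s=[[-65,-90,18],[57,-90,18]],s2=[[-65,90,18],[57,90,18]])
for g in G.values():
    a,b=[tuple(int(v) for v in (proj(W,x)-[230,100]+.5)*4) for x in T2(p,np.array(g,float))]; cv2.line(im,a,b,(255,255,0),1)
cv2.imwrite('pics/c2.png',im); print(T2(p,[10,0,50]),T2(p,[65,0,86]))
E
```

```text
[ 471.1  -282.79   -0.2 ] [[ 0.67 -1.01]
 [-0.94 -1.23]
 [ 0.14  1.2 ]
 [ 0.1   1.04]]
[[ 480.91 -284.75   50.  ]] [[ 534.85 -295.5    86.  ]]
```

View pics/c2.png

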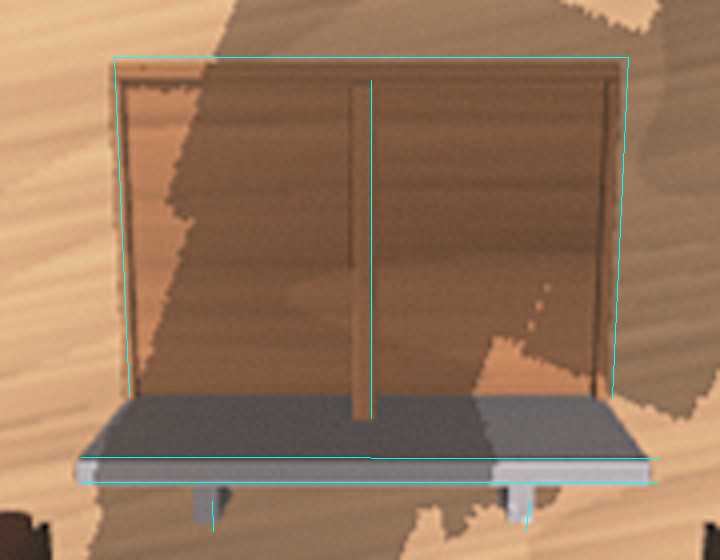

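Run:
```python
from h import *
np.set_printoptions(precision=2,suppress=True)
W=get_image('wrist');o=get_obs();print(o['ee_pos'],o['orientation'])
L=np.array([[-65,90,18],[-65,-90,18],[65,90,100],[65,-90,100],[-57,0,50],[57,0,50],[82.5,50,96],[82.5,-50,96]],float)
c=np.array([[622,62],[112,62],[650,482],[78,483],[361,83],[363,419],[520,522],[205,522]],float)
px=c/4-.5+[230,100]
p,r=fit(W,L,px,[470,-283,-.19]);print(p);print(r);print(T2(p,[10,0,50]),T2(p,[65,0,86]))
from scipy.spatial.transform import Rotation as R
print(R.from_rotvec(o['orientation']).as_matrix())
```

```text
[ 483.   -284.2   323.19] [2.43 2.   0.  ]
[ 471.05 -284.58   -0.19]
[[-0.08 -1.15]
 [-1.06 -1.3 ]
 [ 0.18 -0.05]
 [-0.64 -0.39]
 [ 0.75 -0.73]
 [ 0.38 -0.45]
 [-0.    2.11]
 [ 0.43  2.06]]
[[ 480.86 -286.51   50.  ]] [[ 534.82 -297.16   86.  ]]
[[ 0.19  0.98  0.  ]
 [ 0.98 -0.19  0.  ]
 [ 0.    0.   -1.  ]]
```

move_arm(motion=[[20,32,16,0,0,0,87],[40,64,32,0,0,0,87],[60,96,48,0,0,0,87],[80,128,64,0,0,0,87],[100,160,80,0,0,0,87]])

```text
t: 5.9
ee_pos: [583.3, -121.9, 404.8]
orientation: [2.423, 1.997, 0.002]
ft_force: [0.7, -1.0, 0.5]
width: 86.9
```

Run:
```python
from h import *
np.set_printoptions(precision=1,suppress=True)
W=get_image('wrist');save(W,'w2a');
np.savez('w2a.npz',mtx=W['mtx'],camera_from_world=W['camera_from_world'],color=W['color'])
for l,z in(('stand',0),('stand_slots',196)):
    for d in mark_of(W,l)[:3]: print(l,d['location'],round(d['p'],2),atz(W,d['location'],z))
```

```text
stand [212.1, 522.3] 0.95 [747.4 219.3   0. ]
stand [169.2, 75.4] 0.89 [ 516.3 -555.     0. ]
stand [243.4, 408.1] 0.68 [768.2   5.9   0. ]
stand_slots [258.4, 618.7] 0.82 [751.8 221.6 196. ]
stand_slots [241.9, 410.7] 0.56 [680.5 -30.  196. ]
```

move_arm(motion=[[20,32,5,0,0,0,87],[40,60,10,0,0,0,87],[60,80,15,0,0,0,87],[67,85,17,0,0,0,87]])

```text
t: 6.38
ee_pos: [650.8, -37.6, 419.9]
orientation: [-2.423, -1.999, -0.001]
ft_force: [-1.6, 0.1, 0.2]
width: 87.0
```

Run:
```python
from h import *
np.set_printoptions(precision=1,suppress=True)
W=get_image('wrist');save(W,'w2b');
np.savez('w2b.npz',mtx=W['mtx'],camera_from_world=W['camera_from_world'],color=W['color'])
for l,z in(('stand',0),('stand_slots',196)):
    for d in mark_of(W,l)[:3]: print(l,d['location'],round(d['p'],2),atz(W,d['location'],z))
a=cv2.imread('pics/w2a.png');b=cv2.imread('pics/w2b.png')
cv2.imwrite('pics/c3.png',cv2.resize(np.vstack([a[:300],b[:300]]),(640,600)))
```

```text
stand [137.5, 22.6] 0.67 [ 512.3 -552.9    0. ]
stand [182.4, 470.5] 0.63 [744.7 221.6   0. ]
stand [175.6, 324.3] 0.6 [681.2 -40.1   0. ]
stand_slots [200.3, 334.6] 0.96 [681.9 -27.8 196. ]
stand_slots [215.1, 539.3] 0.65 [749.4 220.3 196. ]
```

View pics/c3.png

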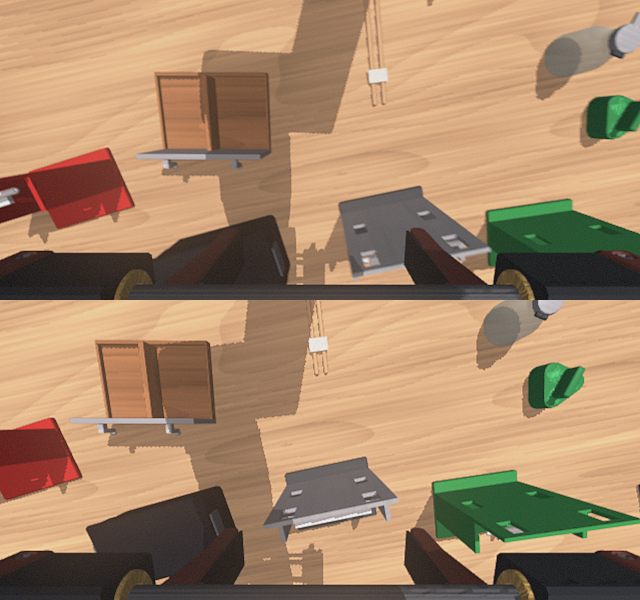

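In the lower view the grey stand spans (265,224)–(397,199) along the plate top, with the foot front at about (287,170)–(366,158). The slots and the white bar are visible. I'll make an enlarged crop to confirm it and pick points.

Run:
```python
from h import *
np.set_printoptions(precision=2,suppress=True)
W=dict(np.load('w2b.npz'))
L=np.array([[0,75,246],[0,-75,246],[-20,75,12],[-20,-75,12]],float)
px=np.array([[397,198.5],[265,224],[366,158],[287,170]],float)
p,r=fit(W,L,px,[680,-35,0]);print(p,r)
im=cv2.resize(W['color'][150:250,255:405],None,fx=5,fy=5,interpolation=cv2.INTER_CUBIC)[...,::-1].copy()
def box(y,z):return [[0,y-9,z],[0,y+9,z],[0,y+9,z+40],[0,y-9,z+40],[0,y-9,z]]
for g in [box(50,196),box(-50,196),box(50,90),box(-50,90),[[0,-75,0],[0,-75,246],[0,75,246],[0,75,0]],[[0,-75,12],[-20,-75,12],[-20,75,12],[0,75,12]]]:
    q=np.array([(proj(W,x)-[255,150]+.5)*5 for x in T2(p,np.array(g,float))]).astype(int); cv2.polylines(im,[q],False,(255,255,0),1)
cv2.imwrite('pics/c4.png',im)
```

```text
[680.55 -33.65  -0.01] [[ 2.32  0.28]
 [-1.75 -0.86]
 [ 1.51 -1.01]
 [-2.52  2.39]]
```

View pics/c4.png

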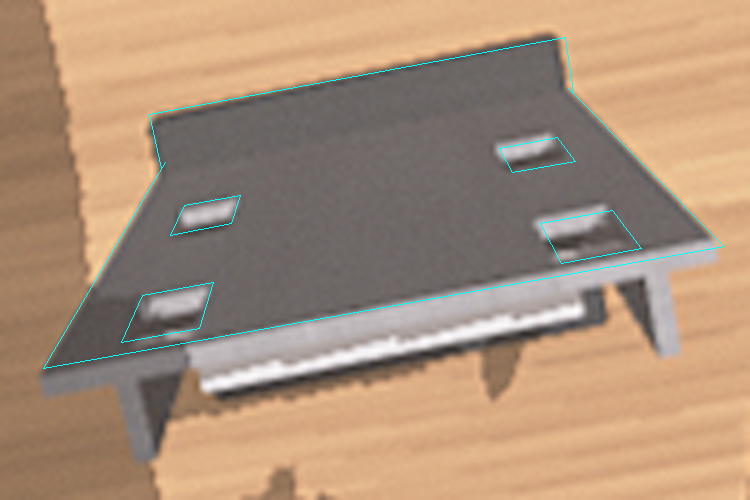

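Run:
```python
from h import *
np.set_printoptions(precision=3,suppress=True)
W=dict(np.load('w2b.npz'))
L=np.array([[0,75,246],[0,-75,246],[-20,75,12],[-20,-75,12],[0,-50,196],[0,50,196],[0,-50,90],[0,50,90],[0,75,12],[0,-75,12]],float)
c=np.array([[714,245],[42,370],[558,37],[150,115],[177,296],[572,215],[211,202],[525,142],[569,91],[163,165]],float)
px=c/5-.5+[255,150]
p,r=fit(W,L,px,[680,-35,0]);print(p);print(r);print(T2(p,[0,0,196]))
W=dict(np.load('w2a.npz'))
g=lambda x:proj(W,T2(p,np.array(x,float))[0])
print([g(x) for x in ([0,-75,246],[-20,-75,12],[-20,75,12],[0,-50,196])])
im=cv2.imread('pics/w2a.png'); print(W['mtx'])
```

```text
[680.462 -34.607   0.001]
[[ 1.043 -0.172]
 [-0.392  0.245]
 [ 0.723 -0.178]
 [-0.575  0.291]
 [-0.43  -1.054]
 [ 0.053  0.148]
 [-0.288  0.076]
 [ 0.036  0.017]
 [ 0.303  0.091]
 [-0.731  1.099]]
[[680.462 -34.607 196.   ]]
[array([350.096, 271.795]), array([337.641, 201.819]), array([421.531, 185.974]), array([366.786, 249.817])]
[[321.237   0.    323.859]
 [  0.    321.237 201.971]
 [  0.      0.      1.   ]]
```

The stand front face is at x≈680.5, y≈-34.6, yaw≈0, and the second view agrees within 1–2 px. Next I go back and grip the rib.

move_arm(motion=[[-17,-25,-22,0,0,0,87],[-34,-49,-44,0,0,0,87],[-51,-74,-66,0,0,0,87],[-68,-98,-88,0,0,0,87],[-85,-123,-110,0,0,0,87]])

```text
t: 6.95
ee_pos: [562.0, -165.1, 308.6]
orientation: [-2.427, -1.995, 0.001]
ft_force: [0.2, 0.8, 0.8]
width: 87.0
```

move_arm(motion=[[-17,-25,-25,0,0,0,87],[-34,-50,-55,0,0,0,87],[-51,-75,-83,0,0,0,60],[-68,-100,-112,0,0,0,50],[-84,-123.5,-140,0,0,0,50]])

```text
t: 7.37
ee_pos: [477.6, -288.3, 168.7]
orientation: [-2.427, -1.994, 0.001]
ft_force: [-0.0, -0.2, -0.2]
width: 70.2
```

Run:
```python
from h import *
np.set_printoptions(precision=1,suppress=True)
W=get_image('wrist');save(W,'w3');print(get_obs()['ee_pos'])
p=[471.05,-284.6,-.19]
im=W['color'][...,::-1].copy()
for g in ([[-57,0,50],[57,0,50]],[[65,-90,100],[65,90,100]],[[-65,-90,18],[-65,90,18]]):
    a,b=[tuple(int(v) for v in proj(W,x)) for x in T2(p,np.array(g,float))]; cv2.line(im,a,b,(255,255,0),1)
cv2.imwrite('pics/c5.png',im)
```

```text
[ 472.6 -289.7  163.4]
```

View pics/c5.png

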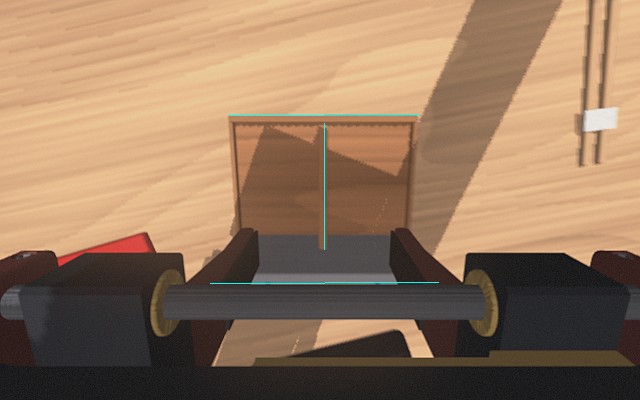

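The overlay fits: rib at column 322, line at 324, fingers centred at about 323. Descending now.

move_arm(motion=[[0,0,-35,0,0,0,50],[0,0,-70,0,0,0,50],[0,0,-105,0,0,0,50],[0,0,-130,0,0,0,50],[0,0,-146,0,0,0,50]])

```text
t: 7.83
ee_pos: [477.6, -286.3, 21.3]
orientation: [-2.425, -1.992, 0.003]
ft_force: [-0.7, 0.3, -0.6]
width: 49.7
```

move_arm(motion=[[0,0,0,0,0,0,50],[0,0,0,0,0,0,3],[0,0,0,0,0,0,3],[0,0,0,0,0,0,3],[0,0,0,0,0,0,3]])

```text
t: 8.25
ee_pos: [481.6, -287.2, 25.2]
orientation: [2.424, 1.994, 0.001]
ft_force: [0.4, 0.1, -0.1]
width: 26.8
```

move_arm(motion=[[0,0,0,0,0,0,3],[0,0,0,0,0,0,3],[0,0,0,0,0,0,3]])

```text
t: 8.5
ee_pos: [481.4, -287.0, 24.4]
orientation: [2.424, 1.996, 0.0]
ft_force: [-1.5, -0.8, 4.7]
width: 7.9
```

move_arm(motion=[[0,0,15,0,0,0,3],[0,0,40,0,0,0,3],[0,0,70,0,0,0,3],[8,20,100,0,0,0.02,3],[20,50,115,0,0,0.05,3]])

```text
t: 8.92
ee_pos: [501.5, -238.2, 141.5]
orientation: [2.375, 2.051, 0.001]
ft_force: [0.7, -0.4, -3.5]
width: 7.5
```

move_arm(motion=[[12,32,5,0,0,0.03,3],[25,64,10,0,0,0.06,3],[38,96,15,0,0,0.09,3],[51,128,18,0,0,0.12,3],[64,160,21,0,0,0.14,3]])

```text
t: 9.33
ee_pos: [564.6, -74.7, 159.5]
orientation: [-2.223, -2.218, 0.001]
ft_force: [0.8, -1.3, -5.3]
width: 7.9
```

move_arm(motion=[[8,22,0,0,0,0,3],[13,36,0,0,0,0,3],[15,42,0,0,0,0,3],[15.6,41.9,0,0,0,0,3],[15.6,41.9,0,0,0,0,3]])

```text
t: 9.75
ee_pos: [579.9, -34.9, 159.2]
orientation: [-2.225, -2.217, 0.002]
ft_force: [-0.8, -0.5, -4.0]
width: 7.7
```

Run:
```python
from h import *
np.set_printoptions(precision=2,suppress=True)
W=get_image('wrist');S=get_image('scene');T=get_image('top');o=get_obs();print(o['ee_pos'],o['orientation'],o['ft_force'],o['width'])
m={}
for n,im in(('W',W),('S',S),('T',T)):
    for l in('shelf_claws','stand_slots','shelf_rib','shelf'):
        print(n,l,[(np.round(d['location'],1).tolist(),round(d['p'],2)) for d in mark_of(im,l)[:3]])
for n,im in(('W',W),('S',S),('T',T)): print(n,'expected claws(row,col)',proj(im,[635.5,-34.6,222])[::-1],'slots',proj(im,[680.5,-34.6,196])[::-1])
a=cv2.resize(S['color'][190:290,210:330],None,fx=5,fy=5,interpolation=2)[:, :, ::-1]
w=cv2.resize(W['color'],(800,500))[...,::-1]
# overlay expected shelf on W
w=W['color'][...,::-1].copy()
p=[570.5,-34.6,0]
for g in ([[-57,0,186],[57,0,186]],[[65,-90,236],[65,90,236]],[[-65,-90,154],[-65,90,154]]):
    A,B=[tuple(int(v) for v in proj(W,x)) for x in T2(p,np.array(g,float))]; cv2.line(w,A,B,(255,255,0),1)
a=cv2.resize(a,(480,400))
cv2.imwrite('pics/c6.png',cv2.resize(np.hstack([w[:,150:470],a]),(800,400)))
```

```text
[579.94 -35.71 159.46] [-2.23 -2.22  0.  ] [-0.4  -0.2  -4.38] 7.599756797016159
W shelf_claws []
W stand_slots []
W shelf_rib [([270.2, 324.6], 0.65)]
W shelf [([219.3, 323.7], 0.94)]
S shelf_claws [([210.8, 290.7], 0.82)]
S stand_slots [([219.8, 435.2], 0.94), ([106.9, 248.6], 0.73), ([298.1, 302.2], 0.72)]
S shelf_rib [([211.9, 303.5], 0.7)]
S shelf [([218.2, 308.6], 0.94)]
T shelf_claws []
T stand_slots [([129.6, 216.1], 0.94), ([202.6, 471.0], 0.73), ([288.4, 223.3], 0.69)]
T shelf_rib [([181.1, 300.8], 0.67)]
T shelf [([185.7, 298.5], 0.56)]
W expected claws(row,col) [441.33 320.35] slots [462.16 321.37]
S expected claws(row,col) [211.68 288.7 ] slots [222.82 276.45]
T expected claws(row,col) [162.84 300.27] slots [149.64 300.58]
```

View pics/c6.png

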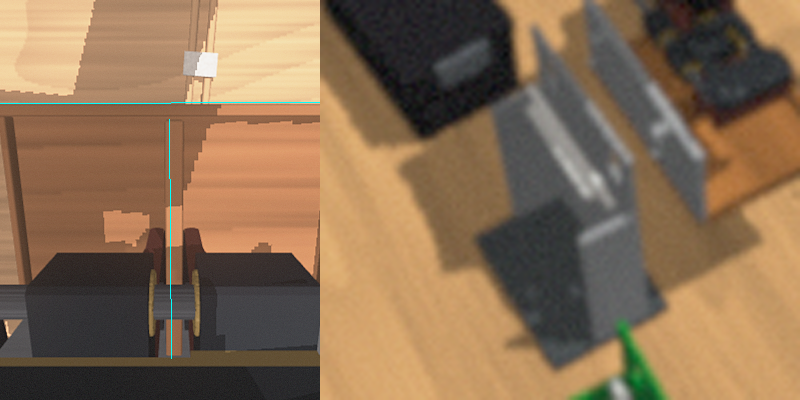

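The shelf is held square: front edge at row ~104 against the expected 103, rib on the line, and the panel parallel to the plate in the scene crop. I'm inserting the claws.

move_arm(motion=[[8,0,0,0,0,0,3],[16,0,0,0,0,0,3],[23,0,0,0,0,0,3],[28,0,0,0,0,0,3],[31,0,0,0,0,0,3]])

```text
t: 10.92
ee_pos: [612.7, -34.6, 159.6]
orientation: [2.225, 2.217, 0.001]
ft_force: [0.4, 0.0, -4.6]
width: 8.1
```

move_arm(motion=[[3,0,0,0,0,0,3],[6,0,0,0,0,0,3],[9,0,0,0,0,0,3],[11,0,0,0,0,0,3],[12,0,0,0,0,0,3]])

```text
t: 11.33
ee_pos: [623.2, -34.7, 159.5]
orientation: [-2.225, -2.217, 0.001]
ft_force: [-3.2, -0.6, -2.9]
width: 7.7
```

move_arm(motion=[[1,0,0,0,0,0,3],[2,0,0,0,0,0,3],[2,0,0,0,0,0,3]])

```text
t: 11.58
ee_pos: [623.8, -34.7, 159.1]
orientation: [-2.223, -2.216, 0.004]
ft_force: [-5.3, 0.9, -2.1]
width: 7.5
```

Run:
```python
from h import *
np.set_printoptions(precision=2,suppress=True)
S=get_image('scene');T=get_image('top');o=get_obs();print(o['ee_pos'],o['orientation'],o['ft_force'],o['moment'])
a=cv2.resize(S['color'][185:285,225:335],(440,400),interpolation=2)[:, :, ::-1]
b=cv2.resize(T['color'][110:200,255:345],(400,400),interpolation=2)[:, :, ::-1]
cv2.imwrite('pics/c7.png',cv2.resize(np.hstack([a,b]),(800,380)))
```

```text
[623.78 -34.64 159.1 ] [-2.22 -2.22  0.  ] [-6.72 -0.63 -2.83] [0.03 0.81 0.4 ]
```

View pics/c7.png

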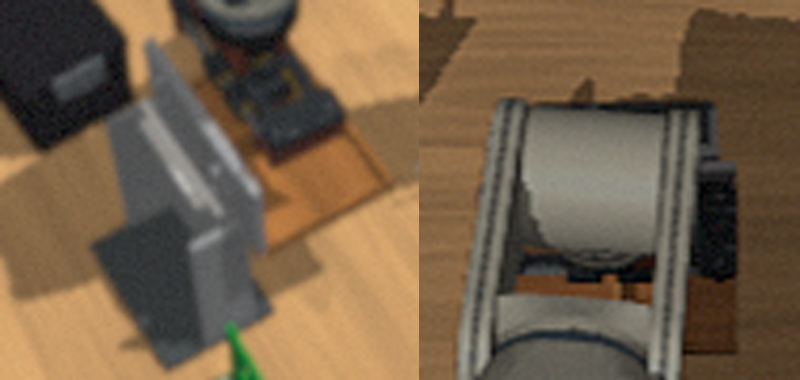

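The panel is against the plate, with contact at TCP x≈623. The claws have gone in well past the 608 where their tips would have hit the plate. I'm easing off and lowering onto the bar.

move_arm(motion=[[-1,0,-3,0,0,0,3],[-1.5,0,-6,0,0,0,3],[-1.5,0,-8,0,0,0,3],[-1.5,0,-10,0,0,0,3]])

```text
t: 12.02
ee_pos: [623.4, -34.6, 149.3]
orientation: [-2.225, -2.217, 0.001]
ft_force: [-5.1, -0.4, -3.3]
width: 7.8
```

move_arm(motion=[[0,0,-1,0,0,0,3],[0,0,-2,0,0,0,3],[0,0,-2,0,0,0,3]])

```text
t: 12.27
ee_pos: [623.5, -34.6, 147.8]
orientation: [-2.225, -2.217, 0.001]
ft_force: [-6.5, 1.0, 0.3]
width: 8.3
```

move_arm(motion=[[-1,0,-1,0,0,0,3],[-1,0,-1,0,0,0,3],[-1,0,-1,0,0,0,3]])

```text
t: 12.52
ee_pos: [623.2, -34.5, 147.2]
orientation: [2.226, 2.217, 0.001]
ft_force: [-5.4, 1.2, 0.3]
width: 7.7
```

move_arm(motion=[[-1,0,-0.5,0,0,0,3],[-1,0,-0.5,0,0,0,3],[-1,0,-0.5,0,0,0,3]])

```text
t: 12.77
ee_pos: [623.0, -34.6, 146.9]
orientation: [2.225, 2.216, 0.003]
ft_force: [-1.3, -0.4, 1.5]
width: 7.8
```

move_arm(motion=[[0,0,0,0,0,0,12],[0,0,0,0,0,0,20],[0,0,0,0,0,0,30],[0,0,0,0,0,0,30],[0,0,0,0,0,0,30]])

```text
t: 13.18
ee_pos: [622.2, -34.7, 146.2]
orientation: [2.226, 2.217, 0.0]
ft_force: [-0.5, 0.5, -0.2]
width: 29.4
```

move_arm(motion=[[0,0,10,0,0,0,30],[0,0,25,0,0,0,30],[0,0,45,0,0,0,30],[0,0,60,0,0,0,30],[0,0,70,0,0,0,30]])

```text
t: 13.6
ee_pos: [622.9, -34.7, 218.7]
orientation: [2.224, 2.216, 0.003]
ft_force: [1.3, -1.0, 0.3]
width: 30.2
```

move_arm(motion=[[0,0,0,0,0,0,0],[0,0,0,0,0,0,0],[0,0,0,0,0,0,0],[0,0,0,0,0,0,0]])

```text
t: 13.93
ee_pos: [621.3, -34.6, 215.1]
orientation: [-2.225, -2.216, 0.002]
ft_force: [-0.1, 0.1, 0.5]
width: 6.9
```

Run:
```python
from h import *
np.set_printoptions(precision=2,suppress=True)
S=get_image('scene');W=get_image('wrist');o=get_obs();print(o['ee_pos'],o['ft_force'],o['width'])
w=W['color'][...,::-1].copy()
p=[613.5,-34.6,0]
for h in (123,):
  for g in ([[-57,0,50+h],[57,0,50+h]],[[65,-90,100+h],[65,90,100+h]],[[-65,-90,18+h],[-65,90,18+h]]):
    A,B=[tuple(int(v) for v in proj(W,x)) for x in T2(p,np.array(g,float))]; cv2.line(w,A,B,(255,255,0),1)
a=cv2.resize(S['color'][185:285,225:335],(440,400),interpolation=2)[:, :, ::-1]
cv2.imwrite('pics/c8.png',np.hstack([w[:,150:500],a]))
```

```text
[621.44 -34.6  215.13] [ 0.36 -1.15 -0.37] 1.1059532348848757
```

View pics/c8.png

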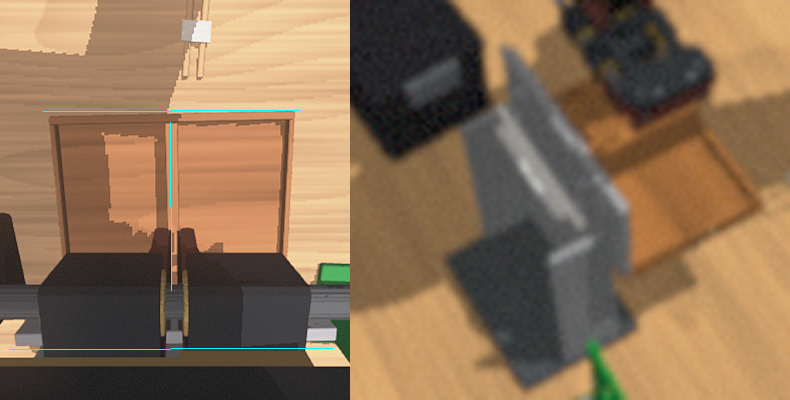

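The shelf hangs loosely in the slots: front edge at row ~115, slightly drooped, and released. Now I press on the rib with closed fingers.

move_arm(motion=[[0,0,-15,0,0,0,0],[0,0,-28,0,0,0,0],[0,0,-36,0,0,0,0],[0,0,-40,0,0,0,0],[0,0,-42,0,0,0,0]])

```text
t: 14.45
ee_pos: [621.3, -34.6, 172.8]
orientation: [-2.225, -2.216, 0.002]
ft_force: [-0.8, -0.5, -0.6]
width: 0.3
```

move_arm(motion=[[0,0,-1,0,0,0,0],[0,0,-2,0,0,0,0],[0,0,-3,0,0,0,0],[0,0,-4,0,0,0,0]])

```text
t: 14.78
ee_pos: [622.3, -34.7, 170.6]
orientation: [2.225, 2.217, 0.001]
ft_force: [-0.6, 0.3, -0.1]
width: 0.2
```

move_arm(motion=[[0,0,-1,0,0,0,0],[0,0,-2,0,0,0,0],[0,0,-3,0,0,0,0]])

```text
t: 15.03
ee_pos: [622.4, -34.6, 168.4]
orientation: [2.225, 2.217, 0.001]
ft_force: [-1.4, 0.6, 5.3]
width: 0.5
```

move_arm(motion=[[0,0,-1,0,0,0,0],[0,0,-2,0,0,0,0],[0,0,-3,0,0,0,0],[0,0,-4,0,0,0,0]])

```text
t: 15.37
ee_pos: [621.9, -34.6, 162.9]
orientation: [-2.226, -2.217, 0.0]
ft_force: [0.0, 0.1, 0.4]
width: 0.6
```

move_arm(motion=[[0,0,-1,0,0,0,0],[0,0,-2,0,0,0,0],[0,0,-3,0,0,0,0]])

```text
t: 15.62
ee_pos: [621.9, -34.6, 159.9]
orientation: [-2.225, -2.217, 0.0]
ft_force: [-0.3, 0.4, -0.1]
width: 0.2
```

move_arm(motion=[[0,0,-1,0,0,0,0],[0,0,-2,0,0,0,0],[0,0,-3,0,0,0,0],[0,0,-3,0,0,0,0]])

```text
t: 15.95
ee_pos: [622.1, -34.6, 158.4]
orientation: [2.226, 2.217, 0.0]
ft_force: [-4.0, 0.6, 9.5]
width: 0.8
```

move_arm(motion=[[0,0,-1,0,0,0,0],[0,0,-2,0,0,0,0],[0,0,-2,0,0,0,0]])

```text
t: 16.2
ee_pos: [622.1, -34.6, 158.1]
orientation: [2.225, 2.217, 0.001]
ft_force: [-8.7, 1.2, 22.6]
width: 0.4
```

move_arm(motion=[[0,0,8,0,0,0,0],[0,0,40,0,0,0,0],[0,0,80,0,0,0,20],[0,0,120,0,0,0,40],[0,20,155,0,0,0,60]])

```text
t: 16.62
ee_pos: [622.2, -16.8, 312.7]
orientation: [2.227, 2.213, 0.0]
ft_force: [-0.0, 0.1, 0.9]
width: 17.3
```

Run:
```python
from h import *
np.set_printoptions(precision=2,suppress=True)
W=get_image('wrist');o=get_obs();print(o['ee_pos'],o['ft_force'],o['width'])
w=W['color'][...,::-1].copy()
L=np.array([[-65,-90,18],[-65,90,18],[-57,0,50]],float)
for h,c in ((110,(255,255,0)),(123,(0,0,255))):
  p=[613.5,-34.6,0]
  for g in ([[-57,0,50+h],[57,0,50+h]],[[65,-90,100+h],[65,90,100+h]],[[-65,-90,18+h],[-65,90,18+h]]):
    A,B=[tuple(int(v) for v in proj(W,x)) for x in T2(p,np.array(g,float))]; cv2.line(w,A,B,c,1)
cv2.imwrite('pics/c9.png',w)
for l in ('shelf_rib','shelf_claws','stand_slots'): print(l,[(np.round(d['location'],1).tolist(),round(d['p'],2)) for d in mark_of(W,l)[:3]])
for h in(160,173):print(h,proj(W,[623.5,-34.6,h])[::-1])
S=get_image('scene');T=get_image('top')
for l,near in(('shelf_rib',None),('mold',None)):
    a=mark_of(S,l);b=mark_of(T,l)
    if a and b: print(l,tri([(S,a[0]['location']),(T,b[0]['location'])]))
```

```text
[625.41 -12.46 320.37] [2.04 2.34 5.11] 20.960754489570984
shelf_rib [([193.3, 305.8], 0.8)]
shelf_claws [([254.2, 303.5], 0.71)]
stand_slots [([260.1, 303.9], 0.81), ([324.9, 565.9], 0.6)]
160 [190.33 304.24]
173 [193.16 303.43]
shelf_rib (array([627.65, -34.97, 159.42]), [0.7291995864579534, 0.7432579343591554])
mold (array([604.98, 357.35,  -8.04]), [0.5924496296866969, 0.5254882841040066])
```

View pics/c9.png

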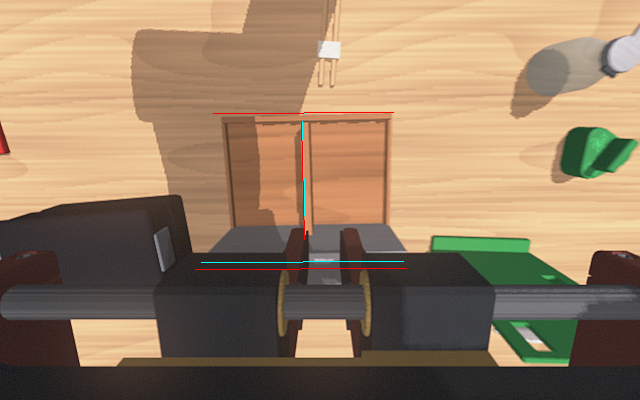

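The rib stopped firmly at about 158–159 mm (22 N). Before that the force rose to more than 5 N and dropped to 0, so it snapped. Triangulation gives the rib at z=159.4 (home is 160), so the shelf is home. That was the 12th picture, so from here I check by numbers. Moving over the mold.

move_arm(motion=[[-3,36,4,0,0,0,87],[-6,76,8,0,0,0,87],[-9,116,12,0,0,0,87],[-12,156,16,0,0,0,87],[-15,196,20,0,0,0,87]])

```text
t: 17.53
ee_pos: [606.5, 182.7, 329.5]
orientation: [-2.226, -2.216, 0.002]
ft_force: [0.2, -0.8, -0.2]
width: 86.6
```

move_arm(motion=[[-3,40,0,0,0,0,87],[-6,80,0,0,0,0,87],[-9,120,0,0,0,0,87],[-12,155,0,0,0,0,87],[-12,175,0,0,0,0,87]])

```text
t: 17.95
ee_pos: [593.9, 359.8, 328.9]
orientation: [-2.222, -2.219, 0.002]
ft_force: [0.3, -0.5, -0.6]
width: 87.1
```

move_arm(motion=[[0,0,0,0,0,0,87],[0,0,0,0,0,0,87],[0,0,0,0,0,0,87]])

```text
t: 18.2
ee_pos: [595.0, 355.3, 329.3]
orientation: [2.226, 2.217, -0.003]
ft_force: [0.7, -0.0, -0.4]
width: 86.8
```

```bash
cat >> h.py <<'E'
def moldpts():
    a=np.radians(np.arange(0,360,15)); P=[]
    for k in range(3):
        c=24*np.array([np.cos(k*2*np.pi/3),np.sin(k*2*np.pi/3)])
        P.append(c+14*np.c_[np.cos(a),np.sin(a)])
    P=np.vstack(P); B=np.array([[x,y] for x in(-23,23) for y in(-6,6)],float)
    A=np.vstack([np.c_[P,np.zeros(len(P))],np.c_[P,np.full(len(P),42.)]])
    return A,np.vstack([np.c_[B,np.full(4,42.)],np.c_[B,np.full(4,72.)]])
MP=moldpts()
def green(im):
    h=cv2.cvtColor(im['color'],cv2.COLOR_RGB2HSV); return ((h[...,0]>45)&(h[...,0]<90)&(h[...,1]>110)).astype(np.uint8)
def sil(im,p,s=4):
    m=np.zeros((400*s//1,640*s),np.uint8)
    for L in MP:
        X=T2(p,L); X[:,2]+=p[3]; q=np.array([proj(im,x) for x in X])
        cv2.fillConvexPoly(m,cv2.convexHull(((q+.5)*s-.5).round().astype(np.int32)),1)
    return m
E
python3 - <<'E'
from h import *
np.set_printoptions(precision=2,suppress=True)
W=get_image('wrist');save(W,'w4');o=get_obs();print(o['ee_pos'],o['width'])
np.savez('w4.npz',mtx=W['mtx'],camera_from_world=W['camera_from_world'],color=W['color'])
m=mark_of(W,'mold')[:2];print([(d['location'],d['p'],atz(W,d['location'],0)) for d in m])
print([(d['bbox'],d['p']) for d in recognise(W,'mold')[:2]])
g=green(W);n,lab,st,ce=cv2.connectedComponentsWithStats(g)
for i in range(1,n):
    if st[i,4]>60: print(i,st[i],ce[i])
E
```

```text
[595.16 354.96 329.67] 87.00890728548207
[([169.4, 323.0], 0.92, array([600.45, 355.65,   0.  ])), ([24.3, 62.9], 0.72, array([397.05,  -3.85,   0.  ]))]
[([329.5, 169.7, 46.3, 54.5], 0.94)]
37 [273 259  15   7  79] [280.22 261.62]
85 [187 339  34  28 273] [202.14 355.99]
```

Run:
```python
from h import *
W=dict(np.load('w4.npz'));h=cv2.cvtColor(W['color'],cv2.COLOR_RGB2HSV)
for r in range(140,202,6): print(r,[tuple(int(v) for v in W['color'][r,c]) for c in range(302,362,8)])
```

```text
140 [(189, 146, 110), (193, 151, 115), (190, 148, 113), (188, 146, 111), (190, 150, 112), (190, 148, 112), (190, 146, 112), (190, 148, 112)]
146 [(185, 145, 109), (184, 145, 108), (195, 150, 113), (184, 142, 108), (185, 146, 111), (184, 142, 109), (187, 145, 110), (185, 144, 109)]
152 [(197, 153, 116), (70, 121, 72), (89, 141, 92), (50, 70, 42), (194, 150, 112), (196, 153, 116), (194, 151, 115), (192, 150, 113)]
158 [(196, 152, 115), (82, 131, 83), (84, 143, 88), (79, 129, 80), (69, 98, 62), (185, 145, 112), (181, 140, 107), (177, 139, 106)]
164 [(130, 101, 77), (80, 129, 80), (87, 147, 90), (64, 59, 42), (76, 115, 71), (76, 121, 75), (182, 140, 106), (183, 142, 106)]
170 [(126, 99, 78), (79, 129, 79), (86, 150, 91), (82, 131, 81), (81, 128, 79), (93, 160, 98), (182, 144, 109), (200, 154, 118)]
176 [(121, 96, 72), (78, 128, 79), (68, 86, 56), (80, 131, 80), (85, 142, 87), (81, 130, 82), (122, 129, 88), (188, 147, 113)]
182 [(126, 99, 74), (84, 138, 86), (79, 131, 79), (75, 110, 71), (79, 127, 78), (79, 132, 82), (199, 154, 116), (198, 153, 116)]
188 [(128, 102, 77), (80, 118, 74), (82, 128, 79), (80, 128, 79), (70, 131, 79), (193, 150, 113), (193, 151, 114), (194, 150, 115)]
194 [(153, 118, 90), (71, 111, 66), (78, 135, 80), (183, 141, 108), (196, 152, 116), (194, 151, 114), (195, 153, 118), (199, 153, 118)]
200 [(188, 147, 113), (170, 133, 102), (186, 144, 109), (187, 146, 110), (186, 145, 109), (188, 147, 110), (176, 139, 104), (178, 141, 107)]
```

```bash
cat >> h.py <<'E'
def green(im):
    c=im['color'].astype(int); return (c[...,1]>c[...,0]+12).astype(np.uint8)
def moldfit(views,p0,yaws,freez=False):
    from scipy.optimize import minimize
    G=[]
    for im in views:
        c=proj(im,[p0[0],p0[1],25]).astype(int); g=green(im);m=np.zeros_like(g);r=55
        ys,xs=max(c[1]-r,0),max(c[0]-r,0);m[ys:c[1]+r,xs:c[0]+r]=g[ys:c[1]+r,xs:c[0]+r]
        n,lab,st,_=cv2.connectedComponentsWithStats(m);i=1+np.argmax(st[1:,4]);G.append(cv2.resize((lab==i).astype(np.float32),None,fx=4,fy=4,interpolation=1)>.5)
    def cost(q):
        p=list(q[:2])+[q[2]/30]+[q[3] if freez else 0]; s=0
        for im,g in zip(views,G): a=sil(im,p)>0; s+=1-(a&g).sum()/(a|g).sum()
        return s/len(views)
    R=[]
    for y in yaws:
        q=np.array([*p0,30*y]+([0.] if freez else [])); r=minimize(cost,q,method='Nelder-Mead',options=dict(initial_simplex=np.vstack([q]+[q+6*np.eye(len(q))[i] for i in range(len(q))]),maxiter=70,xatol=.1,fatol=1e-4)); R.append((round(r.fun,4),r.x*[1,1,1/30]+0 if not freez else r.x*[1,1,1/30,1]))
    return sorted(R,key=lambda t:t[0])
E
cat > f.py <<'E'
from h import *
np.set_printoptions(precision=2,suppress=True)
W=dict(np.load('w4.npz'))
for r in moldfit([W],[602,358],np.arange(-3.0,3.1,.52))[:5]: print(r)
E
time python3 f.py
```

```text
(np.float64(0.0815), array([601.04, 356.77,  -0.56]))
(np.float64(0.0823), array([600.95, 356.8 ,  -0.54]))
(np.float64(0.0824), array([600.99, 356.89,  -0.56]))
(np.float64(0.0825), array([601.72, 356.98,   1.56]))
(np.float64(0.0831), array([601.5 , 356.85,   1.51]))
real	0m11.082s
user	0m11.643s
sys	0m0.176s
```

Run:
```python
from h import *
W=dict(np.load('w4.npz'));g=green(W);G=W['color'][...,1]
for r in range(144,202,2): print(''.join(('.' if not g[r,c] else ('#' if G[r,c]>138 else 'o' if G[r,c]>122 else '-')) for c in range(300,360)))
for yaw in(-.56,1.56):
    print(yaw,[proj(W,x).round() for x in T2([601.2,356.8,yaw],np.array([[-23,0,72.],[23,0,72.]]))])
```

```text
............................................................
............................................................
................----........................................
...........---oooooo----....................................
..........-o#ooooo#ooooo---.................................
........-oooooooooooooooooo---..............................
.......-ooooooooooooo###oooooo---...........................
.......-ooooooooo#######ooooooooo---........................
......ooooo#oooooo#o#######o-..--oooo---....................
......-oooooooooooo#######o-.----.--ooo----.................
......ooooooo##ooo#######-.--ooooo---ooooo---...............
......oooooo###oooo####-..--ooooooo--ooooooooo-.............
......ooooooooooooo####-.--oooooo---###o######oo-...........
......ooooooooo##o###--.-ooooooo--o##oo######oooo-..........
......ooooooooooooo#-.--ooooooo--###ooooo##ooooooo-.........
......-ooooooooooo-..--ooooooo--o##oooooo##ooooooo-.........
......oooooooooo---.--oooooo--o#####oooooooooooooo..........
......ooooooooo#-..-ooooooo--o###oo###oooooooooooo..........
......ooooooooo-.--ooooooo---oo#oooo#######oooo-o...........
......ooooo##-..--ooooooo--oooooooo#oo#o##ooo-..............
......oooo##-..-ooooooo---oooooooooooooooooo................
......oooo#-..-ooooooo--##oooooooooooooo....................
......-oo-----ooooooo--##ooooooooooo........................
.......o--------ooo--o#ooooooooo............................
.......-o-----------##oooooo-...............................
.........------.-oo##ooo-...................................
............-ooo----........................................
............................................................
............................................................
-0.56 [array([333., 163.]), array([315., 192.])]
1.56 [array([306., 178.]), array([341., 178.])]
```

The pixel map shows the grip bar running from (332,163) to (315,190). That matches a yaw of -0.56 and excludes the 1.56 alternative. The mold is at (601.2, 356.8). I'm turning -0.56 and descending.

move_arm(motion=[[1,0,-20,0,0,-0.11,60],[2,0,-50,0,0,-0.22,60],[4,0,-80,0,0,-0.34,50],[5,0,-110,0,0,-0.45,40],[6.2,0.4,-140,0,0,-0.56,40]])

```text
t: 18.77
ee_pos: [601.7, 355.4, 189.4]
orientation: [2.757, 1.506, 0.001]
ft_force: [0.6, 0.2, -0.2]
width: 57.3
```

move_arm(motion=[[0,0,-25,0,0,0,40],[0,0,-40,0,0,0,40],[0,0,-45,0,0,0,40],[0,0,-45,0,0,0,40]])

```text
t: 19.1
ee_pos: [600.8, 355.4, 143.9]
orientation: [2.753, 1.514, -0.004]
ft_force: [-0.3, -0.6, 1.1]
width: 40.1
```

Run:
```python
from h import *
np.set_printoptions(precision=2,suppress=True)
W=get_image('wrist');o=get_obs();print(o['ee_pos'],o['orientation'],o['width'])
g=green(W);G=W['color'][...,1]
e=[proj(W,x) for x in T2([601.2,356.8,-.56],np.array([[-23,0,72.],[23,0,72.],[0,0,72]]))];print(e)
print('tcp px',proj(W,o['ee_pos']))
for r in moldfit([W],[601,357],[-.56,-.45])[:2]: print(r)
a=e[2].astype(int)
for r in range(a[1]-45,a[1]+60,4): print(''.join(('.' if not g[r,c] else ('#' if G[r,c]>138 else 'o' if G[r,c]>122 else '-')) for c in range(a[0]-60,a[0]+60,2)))
```

```text
[601.59 356.08 145.43] [ 2.75  1.51 -0.  ] 40.2057707892552
[array([323.38, 181.9 ]), array([323.67, 240.55]), array([323.53, 211.9 ])]
tcp px [322.48 250.49]
(np.float64(0.0503), array([601.06, 356.52,  -0.58]))
(np.float64(0.0508), array([601.19, 356.75,  -0.57]))
..................------------------------..................
...............----...-..--..-.-..--.----------.............
..............-###oooooooooo#####oooooooooo###o-............
............ooo#oo#####ooo#------.ooooo########oo-..........
...........ooo#oo#o#######o--o-----#oo######oooooo-.........
...........ooooooo########o-oo-oo--#o#######oooooo-.........
...........ooooooo########--ooooo--oo######ooooooo-.........
............oo############o-ooooo--#######ooooooo-..........
............oo#########o##--ooooo--#o#######oo#oo...........
.............ooooo######o#--ooooo--########ooooo............
..............oooooooooooo--ooooo--oooooooooooo.............
................oooooooooo--ooooo--ooooooooooo..............
.................oooooooo#o-ooooo--#oooooooo................
..................ooooooo#--ooooo--##oooooo.................
...................ooooooo--ooooo-o##ooooo..................
....................-oooo#o-ooooo--#ooooo...................
......................oo###-ooooo-o##oo.....................
.......................oo#o-ooooo--#oo......................
.........................-#-------o-........................
..............................o-............................
............................................................
............................................................
............................................................
............................................................
............................................................
............................................................
............................................................
```

From close by the bar is vertical in the picture and centred between the fingers, and the fit repeats within 0.5 mm. Gripping.

move_arm(motion=[[0,0,-30,0,0,0,40],[0,0,-60,0,0,0,40],[0,0,-85,0,0,0,40],[0,0,-96,0,0,0,40],[0,0,-99,0,0,0,40]])

```text
t: 19.57
ee_pos: [600.9, 356.3, 45.3]
orientation: [2.752, 1.515, -0.003]
ft_force: [-0.1, 0.9, 0.8]
width: 40.0
```

move_arm(motion=[[0,0,0,0,0,0,6],[0,0,0,0,0,0,6],[0,0,0,0,0,0,6],[0,0,0,0,0,0,6],[0,0,0,0,0,0,6]])

```text
t: 19.98
ee_pos: [601.9, 357.1, 47.6]
orientation: [2.752, 1.516, 0.003]
ft_force: [0.5, 0.0, 5.5]
width: 12.0
```

move_arm(motion=[[0,0,5,0,0,0,6],[0,0,30,0,0,0,6],[0,0,65,0,0,0,6],[0,0,105,0,0,0,6],[0,0,140,0,0,0,6]])

```text
t: 20.4
ee_pos: [601.0, 356.7, 188.4]
orientation: [-2.752, -1.516, -0.0]
ft_force: [1.1, 0.6, -0.6]
width: 11.5
```

move_arm(motion=[[1,-30,15,0,0,0.06,6],[2,-68,30,0,0,0.13,6],[3,-106,30,0,0,0.2,6],[4,-144,30,0,0,0.27,6],[4.8,-182,30,0,0,0.34,6]])

```text
t: 20.82
ee_pos: [605.7, 173.3, 217.2]
orientation: [2.451, 1.964, 0.002]
ft_force: [0.4, -0.1, -1.8]
width: 12.1
```

move_arm(motion=[[0,-38,0,0,0,0.07,6],[0,-76,0,0,0,0.14,6],[0,-114,0,0,0,0.22,6],[0,-145,0,0,0,0.22,6],[0,-164.4,0,0,0,0.22,6]])

```text
t: 21.23
ee_pos: [605.5, 7.3, 216.6]
orientation: [2.227, 2.215, -0.0]
ft_force: [-0.6, 0.4, -1.2]
width: 12.0
```

move_arm(motion=[[0,0,0,0,0,0,6],[0,0,0,0,0,0,6],[0,0,0,0,0,0,6]])

```text
t: 21.48
ee_pos: [606.0, 11.0, 216.4]
orientation: [-2.226, -2.217, -0.001]
ft_force: [0.0, 0.2, -1.7]
width: 12.1
```

Run:
```python
from h import *
np.set_printoptions(precision=2,suppress=True)
W=get_image('wrist');save(W,'w5');o=get_obs();print(o['ee_pos'],o['orientation'],o['ft_force'],o['width'])
g=green(W);ys,xs=np.where(g[:,200:460]);print(len(ys))
print([proj(W,x).round() for x in T2([606,10.4,0],np.array([[-26,0,170.],[-12,21,170],[-12,-21,170],[-23,0,242]]))])
# rows of brightness along cols : rib/rim expected positions
for nm,X in dict(ribL=[560,-30.6,160],ribR=[560,-38.6,160],rimfront=[548,10,128],rimside=[580,51.4,128],rimside_out=[580,55.4,128]).items(): print(nm,proj(W,X).round(1))
G=W['color'].astype(int).sum(2)//3
for r in range(90,260,7): print(r,''.join(('G' if g[r,c] else ' .:-=+*#%@'[min(G[r,c]//26,9)]) for c in range(230,430,2)))
```

```text
[605.96  11.44 216.31] [-2.22 -2.22 -0.  ] [-0.83  0.27 -0.95] 11.84774711760977
7459
[array([320., 183.]), array([351., 204.]), array([289., 204.]), array([318., 221.])]
ribL [259.1 151.7]
ribR [247.2 151.7]
rimfront [319.8 131.8]
rimside [372.7 173.3]
rimside_out [377.8 173.2]
90 =================================-*****##**************##############################**#************
97 =================================*########*##*#**#**************************************************
104 ================================*******#*#***#******************************************************
111 ===============================#*********************#**********************************************
118 ========================+=+===######################################################################
125 =============================***********************######################################*###******
132 =======================+=++=*################******+*++**+++**+++***++++++************************#*
139 =+++++++++++++++++++++++++++++++++++++++++++++++++++++++++++++++++========*########
[... 1102 characters left out ...]
GGGGGGGGGGGGGGGGGGGGGGGGGGGGGGGGGGGGGGGGGGGGGGGG*#####################
223 ----------------GGGGGGGGGGGGGGGGGGGGGGGGGGGGGGGGGGGGGGGGGGGGGGGGGGGGGGGGGGGGGG+##################***
230 -----------------:GGGGGGGGGGGGGGG::::::.GGGGGGGGGGGGGG::::::::GGGGGGGGGGGGGGG*########*##*###*******
237 -------------=----GGGGGGGGGGGGGG::::::::.GGGGGGGGGGGGG.::::::::GGGGGGGGGGGGG*#######################
244 ------------------:::GGGGGGGGGG::::::::..GGGGGGGGGGGGG.:::::.::GGGGGGGGGGG******#####********#*####*
251 --------------====-::::GGGGGGG...::::::..GGGGGGGGGGGGG......::::.GGGGGGG*+##########################
258 ..................................::::...GGGGGGGGGGGGG...:.::..........:.:.......::.:.::.:.:...:::..
```

The rib and rim appear where expected within about 2 mm, and the mold is centred between them. Lowering.

move_arm(motion=[[0,0,-12,0,0,0,6],[0,0,-26,0,0,0,6],[0,0,-38,0,0,0,6],[0,0,-45,0,0,0,6],[0,0,-48,0,0,0,6]])

```text
t: 21.95
ee_pos: [605.0, 11.0, 166.1]
orientation: [-2.223, -2.217, 0.003]
ft_force: [0.2, 0.8, -1.7]
width: 11.8
```

move_arm(motion=[[0,0,-1,0,0,0,6],[0,0,-2,0,0,0,6],[0,0,-3,0,0,0,6],[0,0,-3,0,0,0,6]])

```text
t: 22.28
ee_pos: [606.3, 10.4, 165.5]
orientation: [2.225, 2.217, 0.001]
ft_force: [-0.1, -0.3, -0.6]
width: 12.0
```

move_arm(motion=[[0,0,-1,0,0,0,6],[0,0,-2,0,0,0,6],[0,0,-2,0,0,0,6]])

```text
t: 22.53
ee_pos: [606.4, 10.3, 164.1]
orientation: [2.225, 2.217, 0.001]
ft_force: [-1.8, -0.3, 3.0]
width: 11.9
```

move_arm(motion=[[0,0,0,0,0,0,14],[0,0,0,0,0,0,22],[0,0,0,0,0,0,30],[0,0,0,0,0,0,30],[0,0,0,0,0,0,30]])

```text
t: 22.95
ee_pos: [606.0, 10.4, 163.1]
orientation: [-2.226, -2.217, 0.0]
ft_force: [-0.1, -0.0, 0.3]
width: 29.9
```

move_arm(motion=[[0,0,10,0,0,0,30],[0,0,30,0,0,0,30],[0,0,60,0,0,0,30],[0,0,95,0,0,0,30],[0,0,130,0,0,0,30]])

```text
t: 23.37
ee_pos: [605.5, 10.4, 294.9]
orientation: [-2.225, -2.217, 0.001]
ft_force: [1.4, -0.1, 0.1]
width: 29.8
```

move_arm(motion=[[-30,0,20,0,0,0,30],[-60,0,40,0,0,0,30],[-80,0,50,0,0,0,30],[-90,0,55,0,0,0,30],[-90,0,55,0,0,0,30]])

```text
t: 23.78
ee_pos: [515.1, 10.4, 350.2]
orientation: [2.224, 2.216, 0.003]
ft_force: [0.3, 0.6, 0.1]
width: 30.0
```

Run:
```python
from h import *
np.set_printoptions(precision=2,suppress=True)
ims={n:get_image(n) for n in('wrist','scene','top')};o=get_obs();print(o['ee_pos'],o['ft_force'],o['width'],o['t'])
exp=dict(mold=[606,10.4,118],shelf_rib=[624.5,-34,160],shelf_claws=[680.5,-34.6,196],cruet=[500,288,0],chopsticks=[396,-2,0],bento=[715,-335,0])
for l,X in exp.items():
    ob=[]
    for n,im in ims.items():
        m=[d for d in mark_of(im,l) if np.hypot(*(np.array(d['location'])-proj(im,X)[::-1]))<12]
        if m: ob.append((im,m[0]['location']));print(l,n,np.round(m[0]['location'],1),round(m[0]['p'],2),'exp',proj(im,X)[::-1])
    if len(ob)>1: print('  tri',tri(ob))
W=ims['wrist']
h=lambda X:proj(W,X)
g=green(W);G=W['color'].astype(int).sum(2)//3
c=h([606,10.4,150]).astype(int);print(c)
for r in range(max(c[1]-60,0),min(c[1]+70,399),5): print(r,''.join(('G' if g[r,k] else ' .:-=+*#%@'[min(G[r,k]//26,9)]) for k in range(c[0]-110,c[0]+70,2)))
for hh in(110,123):
    print(hh,'panel top corners',h([680.5,55.4,hh+100]),h([680.5,-124.6,hh+100]),'front rim',h([551,55,hh+18]),h([551,-124.6,hh+18]))
print('plate top',h([680.5,40.4,246]),h([680.5,-109.6,246]))
```

```text
[516.65  10.36 347.71] [ 0.01  0.23 -0.96] 30.081314384294906 23.9333
mold wrist [244.4 323.2] 0.76 exp [244.21 322.59]
mold scene [238.8 302.2] 0.62 exp [236.31 305.34]
mold top [178.6 286.9] 0.46 exp [176.73 287.68]
  tri (array([609.48,  10.58, 106.33]), [1.0995616678481017, 2.339646658635236, 2.673593212697524])
shelf_rib wrist [272.  287.1] 0.61 exp [271.94 285.41]
shelf_rib top [166.7 301.5] 0.97 exp [169.24 300.88]
  tri (array([635.85, -34.97, 137.28]), [0.11218937997286707, 0.04377240046207656])
shelf_claws wrist [330.2 283.1] 0.63 exp [331.88 282.83]
shelf_claws scene [221.2 279.5] 0.98 exp [222.82 276.45]
shelf_claws top [147.9 296. ] 0.66 exp [149.64 300.58]
  tri (array([676.1 , -26.75, 208.19]), [7.559664724097865, 1.0445609710721069, 3.095870441439804])
cruet wrist [147. 503.] 0.66 exp [153.05 497.89]
cruet scene [301.1 382.2] 0.75 exp [304.35 379.22]
cruet top [214.1 207. ] 0.53 exp [211.66 209.61]
  tri (array([490.41, 289.93,  14.1 ]), [1.9172627678412235, 0.48597799951168813, 1.1043079230424522])
chopsticks scene [224.6 356.7] 0.85 exp [225.77 354.67]
bento wrist [
[... 2255 characters left out ...]
..............--::::::::::::::::::::::::::::::::::::::::::::::::::::::::::::::::---=::
304 ..................--::::::::::::::::::::::::::::::::::::::::::::::::::::::::::::::::====-:
309 .................:=:.:::::::::::::::::::::::::::::::::::::::::::::::::::::::::::::::-=-==:
314 ................ :--.:::::::::::::::::::::::::::::::::::::::::::::::::::::::::::::::-----:
319 ..................--::::::::::::::::::::--:----------------:---------------:::::::::::::::
110 panel top corners [363.98 339.82] [198.51 340.36] front rim [358.45 205.41] [213.16 205.91]
123 panel top corners [365.49 348.02] [193.83 348.59] front rim [359.59 208.2 ] [209.54 208.71]
plate top [353.13 364.2 ] [199.95 364.7 ]
```

```bash
python3 -c "
from workcell import *
print(close_job())"
```

```text
the job is handed in; nothing more can be done
None
```

I hooked the shelf into the upper slots of the grey steel upright and let go, so it hung loosely. I then pressed it down on the rib until it snapped. After that I set the onigiri mold upright on the shelf, left of the rib, let go and moved the arm clear. I handed the job in at about 24 s; no verdict was reported.

**Checks that agreed:**
- **Snap:** the push force rose to more than 5 N, dropped to 0, then met a hard stop at a rib height of about 158 mm with 22 N of push.
- **Shelf home:** triangulating the rib gave 159.4 mm, against 160 mm when fully home. In the last wrist view the front rim was level and its width fitted the home height, not the 13 mm higher one.
- **Mold:** it touched the floor at the expected height (about 118 mm). In the last wrist view its mark was within 1 pixel of the target, and it stood clear of the rib and rim.
- **Bystanders:** the bento box, the sauce cruet and the chopsticks were still where I first found them, as far as the networks could tell. The chopsticks showed in only one view.

**Checks that disagreed:** these looked to me like network mark error rather than movement.
- The final wrist/top triangulation put the rib at 137 mm.
- The final claw point came out 12 mm too high, with pixel errors up to 7.6.
- The mold's underside came out at 106 mm instead of 118.

I had used all 12 picture views before picking up the mold, so I checked its grip and placing by numbers only.

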